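# Tighten a hose elbow into its clamped port

### The job

On the bench two steel hose elbows stand hand-started in clamped ports. Screw the slim-spouted one (not the fat-spouted one) clockwise, seen from above, into its port: the taper thread grows stiffer as it bites, and you stop when its spout points straight at the two-pronged hose rest of its own stand, without overtightening it past there. Leave the fat elbow as it is and let go.

Things in the scene. Friction and masses are not known exactly. Their poses are not given: they have to be found in the camera images.
- slim_elbow (a joint): Slim elbow's turn, rad: 0 = spout points at its hose rest (goal), negative = still to screw in, grows clockwise seen from above, dead stop at 0.5. The taper thread stiffens steadily: about 0.14 N m to turn at -1.3, 0.22 N m at 0, 0.25 N m at the dead stop. Stays where it is left. Sinks 0.3 mm per rad.
- slim_grip (a point): Centre of the slim elbow's steel body block: 36 mm long (x), 16 mm wide (y, flat upright sides to grip), 34 mm high; on the vertical screw axis, 103 mm above the bench. x points along the spout, z up. Spout: 8 mm rod with 12 mm barbs from mid-front of the block. Below the block a 14-16 mm neck, 13 mm long, then a 32 mm flange.
- slim_tip (a point): End of the slim spout, 65 mm from the screw axis, level with slim_grip; x along the spout. Stand: dark steel plate 170 x 90 mm, aluminium jaws 44 mm high round a grey port 66 mm high, and the hose rest, two steel prongs 28 mm apart and 70 mm high, 108 mm from the axis.
- wide_tip (a point): End of the spout of the other elbow, to be left alone: same shape, height and kind of stand, but a fat spout (19 mm rod, 25 mm barbs) and a block 30 mm wide. The point is 65 mm from its screw axis, 103 mm above the bench; x along its spout, z up.
Things that resemble listed ones, but are neither listed nor needed, are in the scene too. Leave any purple look-alike of the part that bears slim_elbow alone.

How it is judged:
At the end, for the whole second after the job is handed in: The slim elbow is screwed in so that its spout points at its hose rest within 0.2 rad (11 degrees) and stays still; the fat elbow's spout end is within 15 mm of where it was (value of joint slim_elbow between -0.2 and 0.2 rad and velocity of joint slim_elbow between -0.05 and 0.05 rad/s and distance of wide_tip from where it was at the start of the episode below 0.015 m); the robot touches nothing.
It fails at once if the slim elbow is overtightened, more than 0.4 rad (23 degrees) past the hose rest (value of joint slim_elbow above 0.4 rad).
It fails at once if the fat elbow is turned, its spout end moved by more than 15 mm (distance of wide_tip from where it was at the start of the episode above 0.015 m).
It also fails if it takes over 32 s, if anything falls off the work surface, if the arm or the gripper's body presses on something with over 40 N, if the wrist force passes 120 N, or if a joint passes its speed limit or range.

### The arm

A 6-joint arm with a two-finger parallel gripper is mounted at the origin on the work surface. World frame = base frame: x ahead of the robot, y to its left, z up, the work surface at z = 0. Lengths are in m, angles in rad, forces in N, time in s.
With the tool pointing down it reaches from about 0.275 to 0.75 m from the base axis. Payload 10.2 kg.
Tool frame: the origin (TCP) lies midway between the tips of the shut fingers; the grasp point (between the pads) lies 19 mm behind it (env.hold_point_z is the distance from the TCP to the grasp point, in m); z points along the fingers, y is the line along which they close (so a half turn about z gives the same grasp; the last joint's range is limited). The gripper opens to 85 mm and grips with 20 to 120 N. Pads are 22 mm wide; open, the fingers measure 114 mm over their backs; the gripper's body (76 mm by 85 mm) begins 54 mm behind the grasp point. The pads swing forward as they close: fully open they stand 13 mm farther back than shut.
Start: joints at [-1.367, 0.313, 1.498, -0, 1.331, -0.223], TCP at [0.217, -0.478, 0.231] pointing down, gripper open.
Joint ranges: [-2.94, 2.94], [-0.97, 2.17], [0.19, 2.56], [-1.23, 4.37], [0.02, 3.11], [-2.88, 2.88]. Speed limits (rad/s): [2.39, 2.39, 3.01, 3.14, 3.14, 3.14].

### API

Orientations are given as a unit quaternion [x, y, z, w].
In Python, from bench import env, kinematics, monitor, eyes, job gives the robot as it stands. The module is installed in compiled form; this text tells all that it offers. Calls block until the motion is done:
- env.reach(position, orientation): joint-space move of the TCP to a pose.
- env.movel(position, velocity=0.15, frame=None, guard=None): straight line of the TCP; frame=None keeps the orientation; velocity is the mean speed in m/s. With guard (N) it stops when the force on the tool has changed by that much, and returns True; else False.
- env.set_joints(angles): joint-space move.
- env.release() and env.close_gripper(effort=None): open the fingers fully, or close them until they stop; effort is the grip in N (None keeps the last).
- env.hold(seconds).
- kinematics.ik(position, orientation): joint angles nearest the present ones, or None.
- monitor.sense(): the state.
- eyes.grab_frame(name): name is "scene" or "top" or "wrist"; returns a dict with "frame" (384x512x3 uint8, red, green, blue), "mtx" (3x3 intrinsics, pixels), "view" (4x4, takes a point from world to camera coordinates). Camera axes: x right, y down, z forward; pixel columns grow to the right and rows downward; lengths in m; the calibration is good to about 2 mm. A picture is of the moment at which its call begins. There is no depth.
A pose or a line that the arm cannot do raises env.MotionError and nothing moves.
- job.hand_in(): hands the job in; it is judged then, once.
The state is a dict: "clock": time; "joints": joint angles; "qvel": joint speeds; "joint_efforts": joint torques, N m; "position": TCP position; "ee_rot": TCP orientation; "contact_force": force on the tool from outside, world axes, zero at the start; "ft_torque": the same for the moment, N m; "finger_gap": opening from 0.0 (shut) to 1.0 (fully open); "gripper_force": force on a finger pad.
Only numpy, scipy, OpenCV 4.12 (cv2) and the standard library are available. Lean on these libraries where they do the work, as an engineer would, in place of code of your own. Each camera call takes 0.05 s, during which the arm holds its last target. There are 200 camera calls.

## Working session

There is one attempt and no reset: what is moved stays moved. The work goes in short steps, each a Python script; the robot and the scene stay as the last script left them, time stands still between calls to the robot, and variables do not carry over. Pictures are saved under pics/ and viewed, at most 10 in all, crops included, and the job is handed in when it is done.

```bash
mkdir -p pics; python3 - <<'E'
from bench import env,monitor,eyes
import cv2,numpy as np,pickle
d={}
for n in("top","scene"):
    d[n]=eyes.grab_frame(n); cv2.imwrite(f"pics/{n}0.png",cv2.resize(d[n]["frame"][:,:,::-1],(800,600),interpolation=cv2.INTER_CUBIC))
pickle.dump(d,open("d0.pkl","wb"))
for n in d: print(d[n]["mtx"].round(1).tolist(),d[n]["view"].round(3).tolist())
print(monitor.sense()["clock"])
E
```

```text
[[432.1, 0.0, 261.1], [0.0, 432.1, 188.9], [0.0, 0.0, 1.0]] [[0.02, -1.0, -0.009, 0.222], [-0.99, -0.018, -0.139, 0.522], [0.139, 0.012, -0.99, 1.199], [0.0, 0.0, 0.0, 1.0]]
[[390.2, 0.0, 255.8], [0.0, 390.2, 193.9], [0.0, 0.0, 1.0]] [[-0.493, 0.87, 0.021, 0.062], [0.491, 0.298, -0.819, -0.226], [-0.719, -0.393, -0.574, 1.661], [0.0, 0.0, 0.0, 1.0]]
0.1
```

View pics/top0.png

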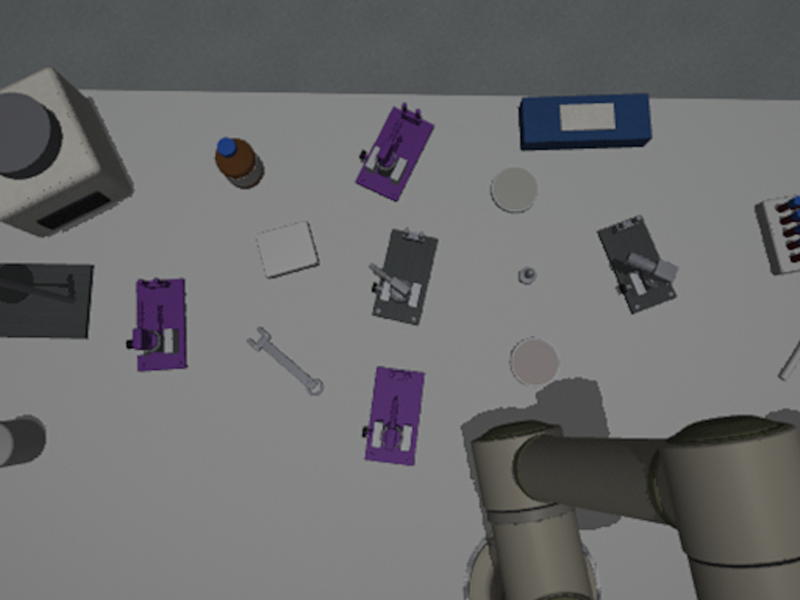

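View pics/scene0.png

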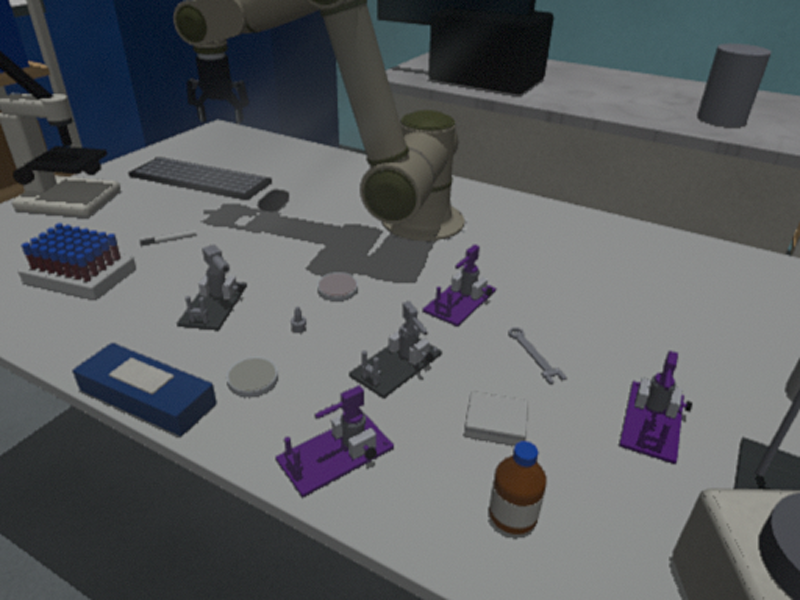

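Candidates (800x600 pixels): the grey stands in top at (405,275) and (637,265) (scene (398,345) and (213,285)), plus purple look-alikes at (395,150), (160,325) and (395,415), which I leave alone. The grey stand at (405,275) appears to carry the slim spout. I'll check both in one enlarged crop.

```bash
python3 - <<'E'
import cv2,numpy as np,pickle
d=pickle.load(open("d0.pkl","rb"))
def c(n,u,v,w=66,h=50):
    f=d[n]["frame"][v-h//2:v+h//2,u-w//2:u+w//2,::-1]
    f=cv2.convertScaleAbs(f,alpha=1.5)
    return cv2.resize(f,(400,300),interpolation=cv2.INTER_CUBIC)
f=lambda n,u,v:c(n,u,v)
im=np.vstack([np.hstack([c("top",259,177,80,60),c("top",408,169,80,60)]),np.hstack([c("scene",256,218,80,60),c("scene",136,184,80,60)])])
cv2.imwrite("pics/crop.png",im)
E
```

```text
(no output)
```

View pics/crop.png

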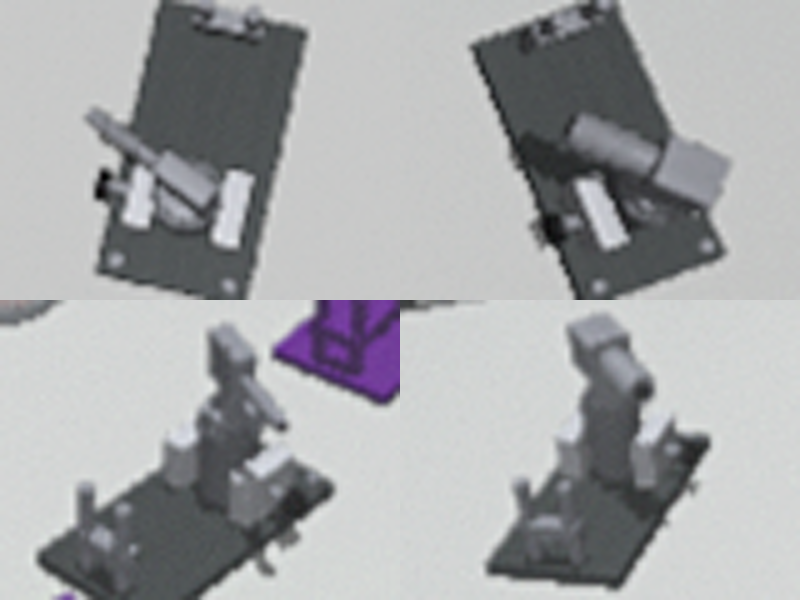

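Crop: the left column (top crop, tip (93,115), block (188,180)) is the slim spout on a narrow block. The right column is the fat one. So the target is the grey stand at top (405,275). Next I'll cast rays.

```bash
cat >h.py <<'E'
import numpy as np,cv2
def ray(c,p):
    R,t=c["view"][:3,:3],c["view"][:3,3]
    return -R.T@t, R.T@np.linalg.inv(c["mtx"])@[p[0],p[1],1]
def plane(c,p,z):
    o,d=ray(c,p); return o+d*(z-o[2])/d[2]
def tri(c1,p1,c2,p2):
    P=[c["mtx"]@c["view"][:3] for c in(c1,c2)]
    X=cv2.triangulatePoints(P[0],P[1],np.array(p1,float),np.array(p2,float)).ravel(); return X[:3]/X[3]
E
python3 - <<'E'
import pickle,numpy as np
from h import *
d=pickle.load(open("d0.pkl","rb")); T,S=d["top"],d["scene"]
ct=lambda x,y:(219+x/5-.4,147+y/5-.4); cs=lambda x,y:(216+x/5-.4,188+(y-300)/5-.4)
for n,a,b,z in [("blk",(188,180),(228,335),.12),("tip",(94,115),(284,424),.105)]:
    print(n,plane(T,ct(*a),z).round(4),plane(S,cs(*b),z).round(4),tri(T,ct(*a),S,cs(*b)).round(4))
for b in[(85,485),(122,506)]: print("prong",plane(S,cs(*b),.07).round(4))
for b in[(205,17),(262,14)]: print("prongT",plane(T,ct(*b),.07).round(4))
e=[plane(T,ct(*p),.01) for p in[(305,35),(243,298),(158,10),(98,270)]]
for i in(0,2): v=e[i]-e[i+1]; print("edge",np.degrees(np.arctan2(v[1],v[0])),e[i].round(3),e[i+1].round(3))
E
```

```text
blk [0.5224 0.244  0.12  ] [0.52   0.2383 0.12  ] [0.5228 0.2422 0.1228]
tip [0.5596 0.2963 0.105 ] [0.5601 0.2964 0.105 ] [0.5597 0.2962 0.1046]
prong [0.626  0.2072 0.07  ]
prong [0.6309 0.2344 0.07  ]
prongT [0.6234 0.2375 0.07  ]
prongT [0.6256 0.2054 0.07  ]
edge -12.201660600102699 [0.627 0.179 0.01 ] [0.471 0.213 0.01 ]
edge -11.408666434993334 [0.641 0.267 0.01 ] [0.485 0.298 0.01 ]
```

The measurements agree with the given sizes. The axis is at (0.522, 0.2425), spout length is 65.7 mm, and the rest is 107 mm out at -11.7°. The spout is at 55°, leaving about -1.16 rad to turn. I'll plan the grasp and move above it.

```bash
cat >>h.py <<'E'
from scipy.spatial.transform import Rotation as Ro
AX=np.array([.522,.2425]); GOAL=np.radians(-11.7); START=np.radians(55)
def quat(psi): return (Ro.from_euler("z",psi)*Ro.from_euler("x",np.pi)).as_quat()
E
python3 - <<'E'
from bench import env,kinematics,monitor,eyes
from h import *
ok=[]
for k in(0,np.pi,-np.pi):
    a,b=[kinematics.ik([*AX,.087],quat(p+k)) for p in(START,GOAL-.2)]
    print(k,None if a is None else np.round(a,2),None if b is None else np.round(b,2))
    if a is not None and b is not None and abs((a-b if hasattr(a,'shape') else np.array(a)-b)[5])<1.6: ok.append((abs(a[5])+abs(b[5]),k))
k=min(ok)[1]; print("k",k)
env.release()
env.reach([*AX,.24],quat(START+k))
s=monitor.sense(); print(s["clock"],s["position"],s["joints"],s["finger_gap"])
f=eyes.grab_frame("wrist"); import pickle; pickle.dump(f,open("w.pkl","wb"))
cv2.imwrite("pics/w1.png",f["frame"][:,:,::-1])
for p in([*AX,.12],[*(AX+.065*np.array([np.cos(START),np.sin(START)])),.103]):
    q=f["mtx"]@(f["view"]@[*p,1])[:3]; print(q[:2]/q[2])
E
```

```text
0 [ 0.23  0.57  1.51 -0.    1.06  0.84] [ 0.23  0.57  1.51 -0.    1.06  2.21]
3.141592653589793 [ 0.23  0.57  1.51  0.    1.06 -2.3 ] [ 0.23  0.57  1.51  0.    1.06 -0.94]
-3.141592653589793 [ 0.23  0.57  1.51  0.    1.06 -2.3 ] [ 0.23  0.57  1.51  0.    1.06 -0.94]
k 0
3.075 [0.52230387 0.2418328  0.23996628] [ 2.30211841e-01  4.19726514e-01  1.32405568e+00 -1.13281606e-04
  1.39782689e+00  8.42221715e-01] 0.9990460846678682
[252.36684016 184.28194199]
[252.3756476  110.03843176]
```

View pics/w1.png

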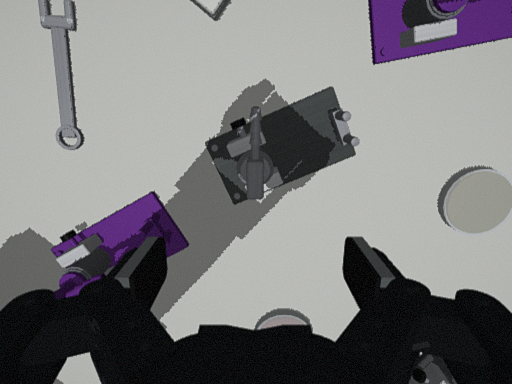

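The wrist view shows the slim block at about (255,181) and the tip at (256,110), within about 3 px of prediction. I'll average that correction in, descend, close softly and check the side force.

```bash
python3 - <<'E'
from bench import env,kinematics,monitor
from h import *
import pickle
f=pickle.load(open("w.pkl","rb"))
b=plane(f,(255,181),.12);t=plane(f,(256,110),.105);v=t-b
print(b,t,np.degrees(np.arctan2(v[1],v[0])),np.linalg.norm(v[:2]))
P=(AX+b[:2])/2
def show(n):
    s=monitor.sense();print(n,round(s["clock"],2),s["position"].round(4),s["contact_force"].round(1),s["ft_torque"].round(2),round(s["finger_gap"],3),np.round(s["gripper_force"],1))
print("P",P)
print("guard",env.movel([*P,.087],velocity=.1,frame=quat(START),guard=10)); show("down")
env.close_gripper(effort=20); env.hold(.2); show("closed")
E
```

```text
[0.52573059 0.2436532  0.12      ] [0.5620047  0.29392975 0.105     ] 54.189862503578524 0.06199630863039924
P [0.52386529 0.2430766 ]
guard False
down 4.81 [0.5241 0.2431 0.0875] [ 0.1 -0.8 -0. ] [ 0.03  0.02 -0.  ] 1.001 0.0
closed 5.64 [0.5238 0.2431 0.087 ] [-2.1  0.4  2.3] [ 0.13  0.35 -0.11] 0.181 27.5
```

The gap is about 15–16 mm, so the block is gripped with little side force. Grip firmer and turn in steps, watching the forces.

```bash
python3 - <<'E'
from bench import env,kinematics,monitor
from h import *
def show(n):
    s=monitor.sense();print(n,round(s["clock"],2),s["position"].round(4),s["contact_force"].round(1),s["ft_torque"].round(2),round(s["finger_gap"],3),np.round(s["gripper_force"],1));return s
env.close_gripper(effort=60); s=show("grip")
q0=np.array(s["joints"]); 
for i in range(1,7):
    q=q0.copy(); q[5]+=.15*i; env.set_joints(q); s=show(round(.15*i,2))
    if np.linalg.norm(s["contact_force"])>50: break
E
```

```text
grip 5.86 [0.5238 0.2432 0.0871] [-1.1  1.2  2.9] [0.14 0.46 0.02] 0.179 62.4
0.15 6.12 [0.5238 0.2431 0.0871] [-1.3  1.1  2.6] [ 0.13  0.36 -0.1 ] 0.18 62.3
0.3 6.39 [0.5238 0.2431 0.0871] [ 0.1 -0.5  2.1] [ 0.13  0.33 -0.05] 0.173 62.2
0.45 6.66 [0.5238 0.2431 0.087 ] [-2.7 -0.6  1.3] [ 0.15  0.33 -0.05] 0.178 62.2
0.6 6.92 [0.5237 0.2431 0.087 ] [-0.9  0.9  1.1] [ 0.08  0.28 -0.04] 0.181 62.1
0.75 7.19 [0.5237 0.2431 0.087 ] [-1.7  0.3  0.6] [ 0.15  0.23 -0.09] 0.179 61.9
0.9 7.46 [0.5237 0.2431 0.087 ] [-1.3  0.6 -0.4] [ 0.14  0.22 -0.02] 0.179 61.8
```

Forces are low, but so is the turning moment. I'll check that the elbow really followed.

```bash
python3 - <<'E'
from bench import eyes
import cv2,numpy as np
fs=[eyes.grab_frame(n)["frame"][:,:,::-1] for n in("scene","wrist")]
a=cv2.resize(fs[0][170:270,200:300],(400,400),interpolation=cv2.INTER_CUBIC);b=cv2.resize(fs[1][150:350,156:356],(400,400))
cv2.imwrite("pics/t1.png",cv2.convertScaleAbs(np.hstack([a,b]),alpha=1.6))
E
```

```text
(no output)
```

View pics/t1.png

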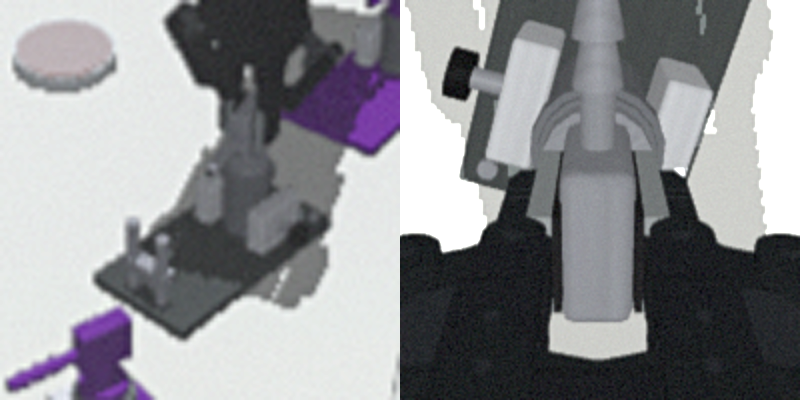

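The wrist view (right half) shows the block square in the pads at about (598,230). The spout is straight up in the image and the jaws are about 15° off, so the elbow followed. Finish the last 0.264 rad, let go, rise and check.

```bash
python3 - <<'E'
from bench import env,kinematics,monitor,eyes
from h import *
import pickle
q=kinematics.ik([.5238,.2431,.087],quat(GOAL)); s=monitor.sense(); print("dj6",q[5]-s["joints"][5])
q0=np.array(s["joints"]); 
for k in(.5,1): p=q0.copy(); p[5]+=k*(q[5]-q0[5]); env.set_joints(p)
env.hold(.2); s=monitor.sense(); print(s["contact_force"].round(1),s["ft_torque"].round(2))
env.release(); env.movel([.5238,.2431,.25],velocity=.12)
s=monitor.sense(); print(s["clock"],s["contact_force"].round(1),s["finger_gap"])
f=eyes.grab_frame("wrist"); pickle.dump(f,open("w2.pkl","wb"))
c=f["frame"][60:240,156:396,::-1]
cv2.imwrite("pics/w2.png",cv2.resize(cv2.convertScaleAbs(c,alpha=1.3),(720,540),interpolation=cv2.INTER_CUBIC))
E
```

```text
dj6 0.270015296734204
[-1.1  0.9 -3. ] [0.13 0.22 0.15]
10.4583 [ 0.7 -0.1  0.7] 1.0016333603464551
```

View pics/w2.png

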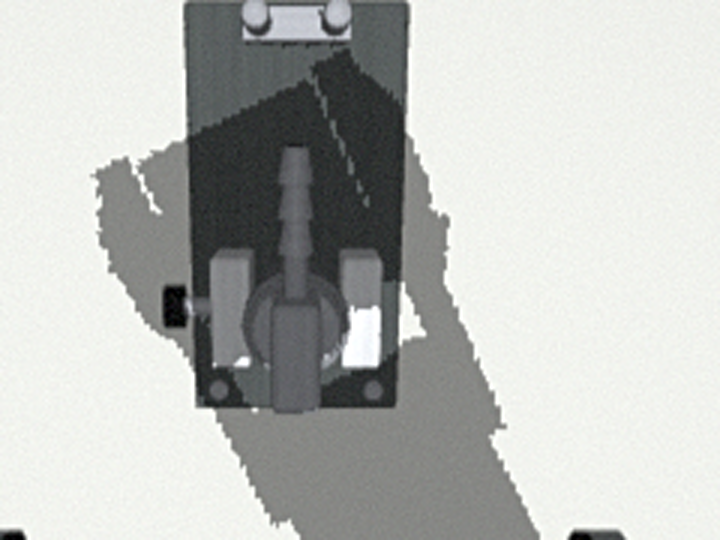

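The spout, tip at (295,150), points straight at the middle of the two prongs at (256,15) and (338,15). Its direction matches the plate edges to within about 1–2°. The gripper is open and clear of everything, and the fat elbow was never approached. Handing in.

```bash
python3 -c "
from bench import job
print(job.hand_in())"
```

```text
the job is handed in; nothing more can be done
None
```

The slim elbow is screwed in about 1.17 rad, its spout pointing at its own hose rest within about 2° in the last wrist picture; the arm let go and rose clear, the fat elbow was never approached, and the job is handed in (no verdict came back).

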